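Park the filament feeder: snap its drive cover shut, then lever to free-run

TASK

Get the filament feeder ready for a reel change by hand: first press its loose drive cover down evenly until it has clicked home along every edge, then push the lever away from you, over the stiff detent, into its last (free-run) notch and leave it there. Press and push firmly but without straining anything, and leave the reel, the scraper and the printed model alone.

Things in the scene. Friction and masses are not known exactly. Their poses are not given: they have to be found in the camera images.
- feeder: Filament feeder fixed to the bench: grey housing 170 x 300 mm. Origin: middle of its underside, on the bench; x away from its front (and from the robot, within 20 degrees), y left, z up. Deck at z = 75 mm. Cover at y = +60 mm; lever at y = -110 mm between two steel cheeks (19 mm either side, tops at z = 93 mm, humps on them to z = 100 mm). Pushing it or its lever with over 45 N strains it.
- lever (a joint): Lever angle, rad: 0 = leaning 0.47 rad to the feeder's front (-x), grows as it is pushed to the feeder's +x; upright at 0.47. Sprung notches at 0 (clamped), 0.36 (hold) and 0.95 (free-run, the last, against the stop); it starts in one of the first two. At the grip the first hump (crest 0.16) takes about 9 N, the stiffer second (crest 0.67) about 20 N, then it snaps on into the notch by itself.
- lever_grip (a point): Middle of the lever's grip, on the lever's axis, 125 mm from the pivot. The grip is a round black rubber handle 28 mm in diameter and 66 mm long (92 to 158 mm from the pivot); below it is a 12 mm steel rod. It can be pushed from the front or pinched from above.
- lever_pivot (a point): The lever's pivot, fixed in the feeder at x = 0, y = -110 mm, z = 45 mm of its frame. The lever swings about the feeder's y axis through it.
- cover: Loose drive cover: a shallow black cap, 104 mm along the feeder's x, 144 mm along its y, 26 mm high, about 140 g, low grey ribs on its flat top. Origin: middle of its lower rim; axes as the feeder's. It already sits squarely over its raised frame, but on four sprung catches, two on its left and two on its right side, about 13 mm above home. Home, its top is 103 mm above the bench. Over 60 N breaks it.
- cover_near (a point): Point on the cover's top face at its near (-x) side, 36 mm from the middle.
- cover_far (a point): The same at its far (+x) side, 36 mm from the middle.
- cover_left (a point): Press point on the top face at the left (+y) side, 56 mm from the middle. The two catches of a side give at about 6 to 12 N pressed here and that side drops home; the other side stays up and needs its own press (all four at once, pressed at the middle, take some 22 N). Once home it stands on the frame and the force rises sharply.
- cover_right (a point): The same at the right (-y) side, 56 mm from the middle, the one nearer the lever.
- reel_center (a point): Bystander: centre of a lying filament reel, 160 mm across, 50 mm high.
- scraper_grip (a point): Bystander: handle of a scraper lying on the bench, 200 mm long.
- model_center (a point): Bystander: centre of a small white printed model, 90 x 30 x 36 mm.
Things that resemble listed ones, but are neither listed nor needed, are in the scene too. What is shaped like the cover but orange or turquoise is not meant.

How it is judged (in metres and radians):
On the way, in this order (a step that is already met when the one before it is completed fails the run):
1. the cover is home along all four edges while the lever is not yet in free-run (z of each of cover_near, cover_far, cover_left, cover_right in the frame of feeder below 0.1055 m and value of joint lever below 0.6 rad), for 0.2 s.
2. the lever is in its free-run notch (value of joint lever above 0.88 rad), for 0.2 s.
At the end, for the whole second after the job is handed in: The top of the cover is within 2.5 mm of home (103 mm above the bench) over all four edges and the lever rests in the free-run notch (joint above 0.88 rad), let go (z of each of cover_near, cover_far, cover_left, cover_right in the frame of feeder below 0.1055 m and x of cover in the frame of feeder between -0.006 and 0.006 m and value of joint lever above 0.88 rad and velocity of joint lever between -0.05 and 0.05 rad/s); the robot touches nothing.
It fails at once if the cover is pressed with more than 60 N (contact force between cover and the fingers above 60 N).
It fails at once if the lever or feeder is pushed with more than 45 N (contact force between feeder and the fingers above 45 N).
It fails at once if the reel is moved more than 20 mm (distance of reel_center from where it was at the start of the episode above 0.02 m).
It fails at once if the scraper is moved more than 20 mm (distance of scraper_grip from where it was at the start of the episode above 0.02 m).
It fails at once if the model is moved more than 20 mm (distance of model_center from where it was at the start of the episode above 0.02 m).
It also fails if it takes over 61 s, if anything falls off the work surface, if the arm or the gripper's body presses on something with over 40 N, if the wrist force passes 120 N, or if a joint passes its speed limit or range.

ROBOT

A 6-joint arm with a two-finger parallel gripper is mounted at the origin on the work surface. World frame = base frame: x ahead of the robot, y to its left, z up, the work surface at z = 0. Lengths are in m, angles in degrees, forces in N, time in s.
With the tool pointing down it reaches from about 0.4 to 0.825 m from the base axis. Payload 7 kg.
Tool frame: the origin (TCP) lies midway between the tips of the shut fingers; the grasp point (between the pads) lies 19 mm behind it; z points along the fingers, y is the line along which they close (so a half turn about z gives the same grasp; the last joint's range is limited). The gripper opens to 88 mm and grips with 3 to 60 N. Pads are 19 mm wide; open, the fingers measure 130 mm over their backs; the gripper's body (78 mm by 193 mm) begins 47 mm behind the grasp point.
Start: joints at [-54.597, 20.546, 0.682, 0, -70.136, -16.507], TCP at [0.219, -0.639, 0.227] pointing down, gripper open.
Joint ranges: [-176.03, 176.03], [-82.01, 121.73], [-58.28, 71.71], [-173.87, 95.51], [-174.79, -0.11], [-173.66, 173.66]. Speed limits (degrees/s): [136.94, 136.94, 172.46, 180, 180, 180].

INTERFACE

Orientations are given as [roll, pitch, yaw] about the fixed x, y, z axes, in that order (R = Rz(yaw) Ry(pitch) Rx(roll)).
In Python, from plant import ctrl gives the robot as it stands.
- The arm moves only by the tool arm_command, never from a script. Its argument "steps" is a list of rows, each an object with "translation": the shift along the tool's x, y, z in mm, a list of three; "rotation": the turn, a rotation vector about the tool's x, y, z in units of 5 degrees (1.0 is 5 degrees), a list of three; "claw": the finger opening in mm, from 0 to 87.6. In form: [{"translation": [x, y, z], "rotation": [rx, ry, rz], "claw": claw}, ...]. A call has 1 to 5 rows; each row is the pose to reach, as a shift and turn from the pose commanded when the call began, along the tool's axes at that moment; what a row does not reach only later rows make up. A row lasts 1/10 s, in which the tool goes at most 50 mm and 8.59 degrees, less where a joint would pass 70% of its speed; a pose out of reach is approached as far as the arm can. A call with a gripper value outside its range is refused whole. The fingers move at their own pace and stop on an object; the grip force is fixed at half the most. Time passes only in rows, so rows that repeat a pose let the fingers close. It gives the time, the measured TCP pose, the force, the opening and the grip force at its end, in the units of the state.
- ctrl.get_obs(): the state, without advancing time (a new reading comes with each control period).
- ctrl.snapshot(name): name is "scene" or "side" or "wrist"; returns (picture, depth): 400x640x3 uint8, red, green, blue; 400x640 float32, m along the optical axis (not along the pixel's ray), 0 where there is no reading.
- ctrl.calibration(name): a dict with "vertical_fov" (degrees; the focal length in pixels is half the picture's height over the tangent of half this angle, whatever the lens; pixels are square), "cx", "cy" (the principal point, pixels), "rvec" (rotation vector, rad) and "tvec" (3), from world to camera coordinates, as OpenCV has them; the wrist camera has in their place "hand_eye" (4x4, takes a point from camera to tool coordinates, whose origin is the TCP and whose axes are the flange's). Camera axes: x right, y down, z forward; pixel columns grow to the right and rows downward; lengths in m; the calibration is good to about 2 mm. A picture is of the moment at which its call begins: read the wrist's pose just before it. calibration takes no time and is no camera call.
- ctrl.close_job(): hands the job in; it is judged then, once.
The state is a dict: "clock": time; "joint_pos": joint angles; "qvel": joint speeds; "tau": joint torques, N m; "tool_pos": TCP position; "orientation": TCP orientation; "force": force on the tool from outside, world axes, zero at the start; "moment": the same for the moment, N m; "opening": finger opening in m; "gripper_force": force on a finger pad.
Only numpy, scipy, OpenCV 4.12 (cv2) and the standard library are available. Lean on these libraries where they do the work, as an engineer would, in place of code of your own. Each camera call takes 0.05 s, during which the arm holds its last target. There are 200 camera calls.

## Working session

There is one attempt and no reset: what is moved stays moved. The work goes in short steps, Python scripts to look and compute and a tool call to move; the robot and the scene stay as the last step left them, time stands still between calls to the robot, and variables do not carry over. Pictures are saved under pics/ and viewed, at most 10 in all, crops included, and the job is handed in when it is done.

Besides the shell and the picture viewer there is one more tool, called after ">>>" by a JSON object that holds its "fn" and its "kwargs", one argument or row to a line. arm_command: Moves the arm, as the interface text tells. Its arguments: {"type":"object","properties":{"steps":{"type":"array"}},"required":["steps"]}

```bash
mkdir -p pics
cat > h.py <<'E'
import numpy as np, cv2
from plant import ctrl
from scipy.spatial.transform import Rotation as R
def cam(name):
    c=ctrl.calibration(name); f=200/np.tan(np.radians(c["vertical_fov"]/2))
    return f,c["cx"],c["cy"],R.from_rotvec(np.ravel(c["rvec"])).as_matrix(),np.ravel(c["tvec"])
def cloud(name,d):
    f,cx,cy,Rm,t=cam(name); v,u=np.mgrid[:400,:640]
    P=np.stack([(u-cx)/f*d,(v-cy)/f*d,d],-1); return (P-t)@Rm
def onplane(name,u,v,z):
    f,cx,cy,Rm,t=cam(name); r=Rm.T@np.array([(u-cx)/f,(v-cy)/f,1]); o=-Rm.T@t
    return o+r*(z-o[2])/r[2]
E
python3 - <<'E'
from h import *
print(ctrl.get_obs())
for n in("scene","side"):
    p,d=ctrl.snapshot(n); cv2.imwrite(f"pics/{n}0.png",p[:,:,::-1]); np.save(f"{n}0.npy",d); print(ctrl.calibration(n),(d>0).mean())
E
```

```text
{'clock': 0.0, 'joint_pos': array([-5.45979866e+01,  2.05906984e+01,  6.33892616e-01, -2.24054530e-02,
       -7.01358365e+01, -1.65057203e+01]), 'qvel': array([ 0.03048033,  0.00916519, -0.06118804,  0.05756308, -0.04624081,
        0.08639631]), 'tau': array([-9.04949720e-04, -5.82715881e+01,  2.93052399e+01,  6.99751943e+00,
        6.87812339e-03, -1.35793598e-04]), 'tool_pos': array([ 0.21841573, -0.63816152,  0.22562472]), 'orientation': array([ 1.79905191e+02, -6.12892601e-03, -1.61111332e+02]), 'force': array([-0.20002526, -0.00438194, -0.43652058]), 'moment': array([ 0.02995748, -0.00384822,  0.05816007]), 'gripper_force': 0.0, 'opening': 0.08725245820835723}
{'vertical_fov': 46.549693807660745, 'cx': 315.17194966291805, 'cy': 194.07631856643354, 'rvec': array([ 1.79127947,  2.06409487, -0.58718525]), 'tvec': array([ 0.05870851, -0.39160091,  1.8608905 ])} 0.9959765625
{'vertical_fov': 45.29256997318575, 'cx': 324.79530146614417, 'cy': 198.43392381963645, 'rvec': array([ 0.45388019, -2.7498723 ,  1.19365955]), 'tvec': array([0.53733646, 0.1891176 , 1.45624081])} 0.9960390625
```

View pics/scene0.png

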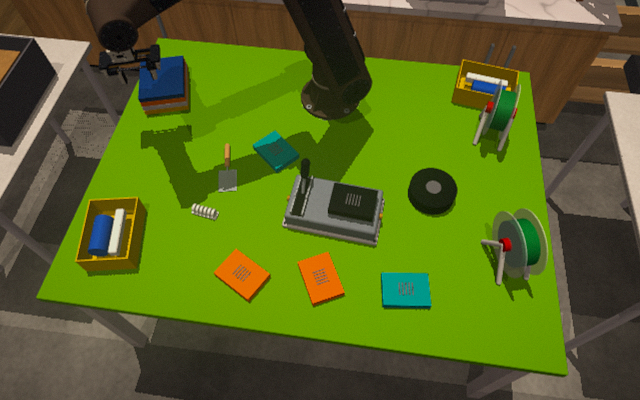

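View pics/side0.png

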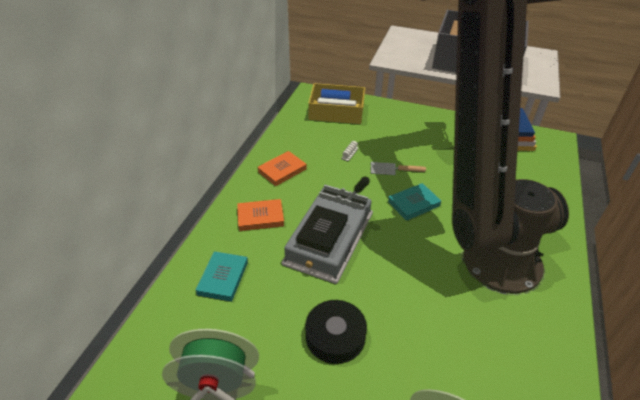

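The scene view shows the feeder around (335,208), its black cover at (353,200) and the lever at (304,175), leaning toward the robot. The side view shows the cover at (322,228) and the lever grip at (361,185). Next I measure these from depth.

Run:
```python
from h import *
for n,(u0,u1,v0,v1) in dict(scene=(275,395,150,250),side=(275,380,170,285)).items():
    d=np.load(f"{n}0.npy"); im=cv2.imread(f"pics/{n}0.png"); P=cloud(n,d)
    m=np.zeros(d.shape,bool); m[v0:v1,u0:u1]=1; m&=d>0
    Z=P[...,2]; mx=im.max(-1)
    deck=m&(abs(Z-.075)<.006)
    top=m&(Z>.106)&(Z<.126)
    k,l,s,c=cv2.connectedComponentsWithStats(top.astype(np.uint8))
    print(n,"table",np.median(Z[v0-30:v0,u0:u1]))
    for i in range(1,k):
        if s[i,4]<60: continue
        q=P[l==i]; r=cv2.minAreaRect((q[:,:2]*1000).astype(np.float32)); print("top",s[i],q.mean(0),q[:,2].min(),np.median(q[:,2]),r)
    q=P[m&(Z>.03)&(Z<.09)&~((im[...,1]>im[...,2]+25))]; print("body",cv2.minAreaRect((q[:,:2]*1000).astype(np.float32)))
    q=P[deck]; print("deck",len(q),cv2.minAreaRect((q[:,:2]*1000).astype(np.float32)),np.median(q[:,2]))
    g=m&(Z>.128); q=P[g]; print("lever",len(q),q.mean(0),q.min(0),q.max(0))
    for z in np.arange(.11,.22,.01):
        w=P[m&(abs(Z-z)<.005)&(mx<90)]; print(round(z,3),len(w),np.round(np.median(w,0),4) if len(w) else '')
```

```text
scene table -0.0022153285066113166
top [ 328  183   50   37 1306] [0.53676089 0.14152435 0.11310146] 0.10606723030173794 0.11313702370694723 ((534.9203491210938, 141.15170288085938), (144.20028686523438, 110.62459564208984), 85.6031494140625)
body ((529.82080078125, 81.338134765625), (321.77740478515625, 175.21656799316406), 85.29670715332031)
deck 2078 ((531.584716796875, 81.84545135498047), (297.6323547363281, 172.0016632080078), 85.35900115966797) 0.07328509884892177
lever 164 [ 0.46876023 -0.02238086  0.16373894] [ 0.44411644 -0.03746534  0.13193635] [ 0.48964023 -0.00796453  0.19132935]
0.11 975 [0.538  0.1407 0.112 ]
0.12 337 [0.5358 0.1402 0.1165]
0.13 10 [ 0.4847 -0.0207  0.1324]
0.14 25 [ 0.4822 -0.0209  0.1415]
0.15 20 [ 0.4777 -0.0237  0.1516]
0.16 26 [ 0.4735 -0.0247  0.1586]
0.17 31 [ 0.4673 -0.0217  0.1681]
0.18 40 [ 0.4591 -0.0213  0.1807]
0.19 15 [ 0.4583 -0.0224  0.1862]
0.2 0 
0.21 0 
side table -0.0001502882574901755
top [ 296  205   52   45 1373] [0.5284735  0.14919362 0.11418523] 0.10611240719253885 0.11425832955611231 ((529.6873168945312, 142.5462646484375), (152.8433837890625, 105.46871185302734), 85.28626251220703)
body ((611.8736572265625, 59.9781494140625), (322.9696350097656, 410.7018737792969), 72.58663177490234)
deck 1966 ((524.1785888671875, 88.6966323852539), (296.46929931640625, 169.29501342773438), 85.58723449707031) 0.07446260695373044
lever 154 [ 0.45754683 -0.01279825  0.16423305] [ 0.43623903 -0.03122828  0.12898352] [0.4831032  0.00119938 0.19216585]
0.11 878 [0.5269 0.1502 0.1132]
0.12 499 [0.528  0.1495 0.1164]
0.13 8 [ 0.471  -0.0127  0.1302]
0.14 18 [ 0.4683 -0.0106  0.1411]
0.15 20 [ 0.4638 -0.0095  0.1515]
0.16 23 [ 0.4631 -0.0101  0.1608]
0.17 23 [ 0.4543 -0.0086  0.1697]
0.18 37 [ 0.4466 -0.0129  0.1808]
0.19 13 [ 0.4499 -0.0151  0.1861]
0.2 0 
0.21 0
```

>>> {"fn": "arm_command", "kwargs": {
  "steps": [
    {"translation":[-32,38,-20],"rotation":[0,0,0],"claw":0},
    {"translation":[-64,76,-40],"rotation":[0,0,0],"claw":0},
    {"translation":[-96,114,-60],"rotation":[0,0,0],"claw":0},
    {"translation":[-128,152,-80],"rotation":[0,0,0],"claw":0},
    {"translation":[-160,190,-100],"rotation":[0,0,0],"claw":0}
  ]
}}

```text
clock: 0.6
tool_pos: [0.3025, -0.4206, 0.3202]
orientation: [180.0, -0.0, -161.1]
force: [1.4, 0.4, -0.2]
opening: 0.0531
gripper_force: 0.0
```

>>> {"fn": "arm_command", "kwargs": {
  "steps": [
    {"translation":[-32,38,0],"rotation":[0,0,0],"claw":0},
    {"translation":[-64,76,0],"rotation":[0,0,0],"claw":0},
    {"translation":[-96,114,0],"rotation":[0,0,0],"claw":0},
    {"translation":[-128,152,0],"rotation":[0,0,0],"claw":0},
    {"translation":[-160,190,0],"rotation":[0,0,0],"claw":0}
  ]
}}

```text
clock: 1.1
tool_pos: [0.3923, -0.1889, 0.32]
orientation: [-180.0, 0.0, -161.1]
force: [1.1, -0.7, -0.1]
opening: 0.0131
gripper_force: 0.0
```

>>> {"fn": "arm_command", "kwargs": {
  "steps": [
    {"translation":[-32,38,0],"rotation":[0,0,0],"claw":0},
    {"translation":[-64,76,0],"rotation":[0,0,0],"claw":0},
    {"translation":[-96,114,0],"rotation":[0,0,0],"claw":0},
    {"translation":[-128,152,0],"rotation":[0,0,0],"claw":0},
    {"translation":[-160,190,0],"rotation":[0,0,0],"claw":0}
  ]
}}

```text
clock: 1.6
tool_pos: [0.4821, 0.0429, 0.32]
orientation: [180.0, 0.0, -161.1]
force: [1.1, -0.4, -0.2]
opening: 0.0005
gripper_force: 0.0
```

>>> {"fn": "arm_command", "kwargs": {
  "steps": [
    {"translation":[-20,20,-10],"rotation":[0,0,-1.6],"claw":0},
    {"translation":[-20,20,-20],"rotation":[0,0,-3.2],"claw":0},
    {"translation":[-20,20,-20],"rotation":[0,0,-4.8],"claw":0},
    {"translation":[-20,20,-20],"rotation":[0,0,-6.4],"claw":0},
    {"translation":[-20,20,-20],"rotation":[0,0,-8.0],"claw":0}
  ]
}}

```text
clock: 2.1
tool_pos: [0.4944, 0.0663, 0.3396]
orientation: [180.0, -0.0, -120.8]
force: [-0.2, -0.3, 0.7]
opening: 0.0003
gripper_force: 0.0
```

>>> {"fn": "arm_command", "kwargs": {
  "steps": [
    {"translation":[0,0,0],"rotation":[0,0,-1.6],"claw":0},
    {"translation":[0,0,0],"rotation":[0,0,-3.2],"claw":0},
    {"translation":[0,0,0],"rotation":[0,0,-4.8],"claw":0},
    {"translation":[0,0,0],"rotation":[0,0,-5.3],"claw":0},
    {"translation":[0,0,0],"rotation":[0,0,-5.3],"claw":0}
  ]
}}

```text
clock: 2.6
tool_pos: [0.4944, 0.0661, 0.3396]
orientation: [180.0, -0.0, -94.6]
force: [-1.4, 0.1, 0.7]
opening: 0.0002
gripper_force: 0.0
```

```bash
cat >> h.py <<'E'
def wrist():
    o=ctrl.get_obs(); p,d=ctrl.snapshot("wrist"); c=ctrl.calibration("wrist")
    f=200/np.tan(np.radians(c["vertical_fov"]/2)); v,u=np.mgrid[:400,:640]
    P=np.stack([(u-c["cx"])/f*d,(v-c["cy"])/f*d,d],-1)
    H=np.array(c["hand_eye"]); T=R.from_euler("xyz",o["orientation"],degrees=True).as_matrix()
    return o,p,d,(P@H[:3,:3].T+H[:3,3])@T.T+o["tool_pos"]
E
python3 - <<'E'
from h import *
o,p,d,P=wrist(); cv2.imwrite("pics/w1.png",p[:,:,::-1]); np.save("w1.npy",P); np.save("w1d.npy",d)
print(o["tool_pos"],o["orientation"],o["joint_pos"],ctrl.calibration("wrist"))
E
```

```text
[0.494371   0.06610994 0.33961439] [ 1.79966483e+02 -8.74433065e-03 -9.45769126e+01] [ 3.02223764e+01  4.29308341e-01 -9.84495399e+00 -1.21415052e-02
 -7.97582514e+01 -3.47971293e+01] {'vertical_fov': 60.46045321623901, 'cx': 322.3893674186325, 'cy': 198.0561936406173, 'hand_eye': array([[ 1.70398331e-04, -9.58226168e-01, -2.86011507e-01,
         7.80469271e-02],
       [ 9.99999059e-01,  5.52661614e-04, -1.25581189e-03,
         9.41385830e-05],
       [ 1.36141939e-03, -2.86011024e-01,  9.58225360e-01,
        -1.57847579e-01],
       [ 0.00000000e+00,  0.00000000e+00,  0.00000000e+00,
         1.00000000e+00]])}
```

View pics/w1.png

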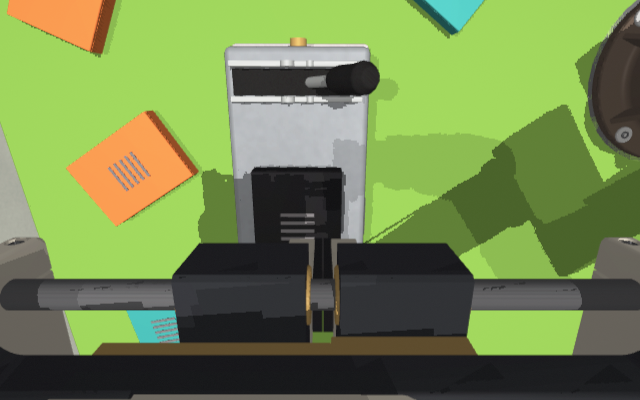

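The wrist view shows the feeder's lever end at about (300,45), the grip at (355,77) and the cover's right half at (297,205), square to the tool. I measure the feeder frame from it.

Run:
```python
from h import *
P=np.load("w1.npy"); d=np.load("w1d.npy"); Z=P[...,2]; im=cv2.imread("pics/w1.png").astype(int)
m=np.zeros(d.shape,bool); m[20:238,215:390]=1; m&=d>0
deck=m&(abs(Z-.075)<.008); print("table",np.median(Z[100:140,400:450]),"deck z",np.median(Z[110:160,245:330]))
E=[]
for v in range(110,165,5):
    r=P[v][deck[v]]; E.append((r[:,0].min(),r[:,0].max(),np.median(r[:,1])))
E=np.array(E); print("deck x edges",np.round(E[::3],4))
for k in(0,1): s=np.polyfit(E[:,2],E[:,k],1); print("angle",np.degrees(np.arctan(s[0])))
q=P[deck]; print("deck ymin",np.percentile(q[:,1],[0,1,5]))
top=m&(Z>.106)&(Z<.128)&(np.arange(400)[:,None]>150); q=P[top]; print("cover",q.min(0),q.max(0),np.median(q,0))
for z in np.arange(.10,.2,.01):
    w=P[m&(abs(Z-z)<.005)&(np.arange(400)[:,None]<110)]
    if len(w): print(round(z,3),len(w),np.round(w.mean(0),4),np.round(w.min(0),4),np.round(w.max(0),4))
```

```text
table -0.00033822471951991395 deck z 0.07488956204812316
deck x edges [[0.4362 0.6015 0.0023]
 [0.4365 0.6028 0.0199]
 [0.4388 0.6045 0.0378]
 [0.4412 0.6066 0.0562]]
angle 5.212508344780382
angle 5.610947025965204
deck ymin [-0.07490858 -0.06887059 -0.06158106]
cover [0.47366185 0.06453874 0.10637955] [0.58245795 0.15291691 0.11822787] [0.52791081 0.1062381  0.11501495]
0.1 265 [ 0.5153 -0.0297  0.0983] [ 0.4775 -0.052   0.095 ] [ 0.5353 -0.006   0.1047]
0.11 56 [ 0.4891 -0.0262  0.1098] [ 0.4839 -0.032   0.105 ] [ 0.4931 -0.0203  0.1149]
0.12 32 [ 0.4855 -0.026   0.1183] [ 0.4838 -0.0313  0.115 ] [ 0.4877 -0.0211  0.1229]
0.13 7 [ 0.4814 -0.0251  0.1341] [ 0.4789 -0.0354  0.1322] [ 0.4839 -0.0165  0.1349]
0.14 81 [ 0.4794 -0.0255  0.141 ] [ 0.4683 -0.039   0.1351] [ 0.4839 -0.0119  0.1449]
0.15 172 [ 0.4755 -0.0246  0.1499] [ 0.4622 -0.0382  0.145 ] [ 0.4811 -0.0114  0.155 ]
0.16 190 [ 0.4703 -0.0245  0.16  ] [ 0.46   -0.0378  0.1551] [ 0.4764 -0.011   0.165 ]
0.17 155 [ 0.4655 -0.0238  0.1702] [ 0.4418 -0.0374  0.1654] [ 0.4703 -0.0096  0.1749]
0.18 517 [ 0.453  -0.0231  0.1817] [ 0.4379 -0.0379  0.175 ] [ 0.4659 -0.0093  0.185 ]
0.19 373 [ 0.4517 -0.0238  0.187 ] [ 0.4423 -0.0337  0.185 ] [ 0.4627 -0.0134  0.1907]
```

>>> {"fn": "arm_command", "kwargs": {
  "steps": [
    {"translation":[-20,-30,30],"rotation":[0,0,0.1],"claw":0},
    {"translation":[-20,-30,75],"rotation":[0,0,0.1],"claw":0},
    {"translation":[-20,-30,120],"rotation":[0,0,0.1],"claw":0},
    {"translation":[-20,-30,165],"rotation":[0,0,0.1],"claw":0},
    {"translation":[-20,-30,200],"rotation":[0,0,0.1],"claw":0}
  ]
}}

```text
clock: 3.15
tool_pos: [0.525, 0.0832, 0.1373]
orientation: [179.9, -0.0, -95.2]
force: [-0.2, -0.3, 0.8]
opening: 0.0005
gripper_force: 0.0
```

>>> {"fn": "arm_command", "kwargs": {
  "steps": [
    {"translation":[0,0,6],"rotation":[0,0,0],"claw":0},
    {"translation":[0,0,12],"rotation":[0,0,0],"claw":0},
    {"translation":[0,0,17],"rotation":[0,0,0],"claw":0},
    {"translation":[0,0,19],"rotation":[0,0,0],"claw":0},
    {"translation":[0,0,20],"rotation":[0,0,0],"claw":0}
  ]
}}

```text
clock: 3.65
tool_pos: [0.5268, 0.084, 0.121]
orientation: [-179.9, 0.1, -95.1]
force: [0.5, -0.4, -0.9]
opening: 0.0002
gripper_force: 0.0
```

>>> {"fn": "arm_command", "kwargs": {
  "steps": [
    {"translation":[0,0,1.5],"rotation":[0,0,0],"claw":0},
    {"translation":[0,0,3],"rotation":[0,0,0],"claw":0},
    {"translation":[0,0,4.5],"rotation":[0,0,0],"claw":0},
    {"translation":[0,0,6],"rotation":[0,0,0],"claw":0},
    {"translation":[0,0,6],"rotation":[0,0,0],"claw":0}
  ]
}}

```text
clock: 4.15
tool_pos: [0.5265, 0.0832, 0.1145]
orientation: [-180.0, -0.0, -95.1]
force: [-0.0, -2.9, 4.0]
opening: 0.0004
gripper_force: 2.0
```

>>> {"fn": "arm_command", "kwargs": {
  "steps": [
    {"translation":[0,0,1],"rotation":[0,0,0],"claw":0},
    {"translation":[0,0,2],"rotation":[0,0,0],"claw":0},
    {"translation":[0,0,3],"rotation":[0,0,0],"claw":0},
    {"translation":[0,0,4],"rotation":[0,0,0],"claw":0},
    {"translation":[0,0,4],"rotation":[0,0,0],"claw":0}
  ]
}}

```text
clock: 4.65
tool_pos: [0.5261, 0.0836, 0.1098]
orientation: [180.0, 0.0, -95.1]
force: [0.3, 0.1, -0.6]
opening: 0.0002
gripper_force: 0.0
```

>>> {"fn": "arm_command", "kwargs": {
  "steps": [
    {"translation":[0,0,1],"rotation":[0,0,0],"claw":0},
    {"translation":[0,0,2],"rotation":[0,0,0],"claw":0},
    {"translation":[0,0,3],"rotation":[0,0,0],"claw":0},
    {"translation":[0,0,4],"rotation":[0,0,0],"claw":0},
    {"translation":[0,0,5],"rotation":[0,0,0],"claw":0}
  ]
}}

```text
clock: 5.15
tool_pos: [0.5261, 0.0838, 0.1048]
orientation: [180.0, -0.0, -95.1]
force: [-1.8, 0.1, 2.5]
opening: 0.0004
gripper_force: 1.5
```

>>> {"fn": "arm_command", "kwargs": {
  "steps": [
    {"translation":[0,0,0.5],"rotation":[0,0,0],"claw":0},
    {"translation":[0,0,1],"rotation":[0,0,0],"claw":0},
    {"translation":[0,0,1.5],"rotation":[0,0,0],"claw":0},
    {"translation":[0,0,1.5],"rotation":[0,0,0],"claw":0}
  ]
}}

```text
clock: 5.55
tool_pos: [0.5262, 0.0838, 0.1045]
orientation: [-180.0, 0.0, -95.1]
force: [-3.5, 0.2, 10.2]
opening: 0.0004
gripper_force: 5.2
```

>>> {"fn": "arm_command", "kwargs": {
  "steps": [
    {"translation":[0,0,0.7],"rotation":[0,0,0],"claw":0},
    {"translation":[0,0,1.5],"rotation":[0,0,0],"claw":0},
    {"translation":[0,0,1.5],"rotation":[0,0,0],"claw":0}
  ]
}}

```text
clock: 5.85
tool_pos: [0.5263, 0.0838, 0.1042]
orientation: [-179.9, 0.0, -95.1]
force: [-9.5, 1.3, 20.5]
opening: 0.0007
gripper_force: 11.0
```

>>> {"fn": "arm_command", "kwargs": {
  "steps": [
    {"translation":[0,0,-4],"rotation":[0,0,0],"claw":0},
    {"translation":[0,0,-30],"rotation":[0,0,0],"claw":0},
    {"translation":[-50,0,-30],"rotation":[0,0,0],"claw":0},
    {"translation":[-100,0,-30],"rotation":[0,0,0],"claw":0},
    {"translation":[-112,0,-28],"rotation":[0,0,0],"claw":0}
  ]
}}

```text
clock: 6.35
tool_pos: [0.5372, 0.1992, 0.1304]
orientation: [-179.9, 0.1, -95.0]
force: [-0.4, -0.3, -0.2]
opening: 0.0005
gripper_force: 0.0
```

>>> {"fn": "arm_command", "kwargs": {
  "steps": [
    {"translation":[0,0,4],"rotation":[0,0,0],"claw":0},
    {"translation":[0,0,8],"rotation":[0,0,0],"claw":0},
    {"translation":[0,0,11],"rotation":[0,0,0],"claw":0},
    {"translation":[0,0,12],"rotation":[0,0,0],"claw":0},
    {"translation":[0,0,13],"rotation":[0,0,0],"claw":0}
  ]
}}

```text
clock: 6.85
tool_pos: [0.5361, 0.1944, 0.1169]
orientation: [180.0, -0.0, -95.2]
force: [0.1, -0.2, 0.6]
opening: 0.0004
gripper_force: 0.0
```

>>> {"fn": "arm_command", "kwargs": {
  "steps": [
    {"translation":[0,0,1],"rotation":[0,0,0],"claw":0},
    {"translation":[0,0,2],"rotation":[0,0,0],"claw":0},
    {"translation":[0,0,3],"rotation":[0,0,0],"claw":0},
    {"translation":[0,0,4],"rotation":[0,0,0],"claw":0},
    {"translation":[0,0,5],"rotation":[0,0,0],"claw":0}
  ]
}}

```text
clock: 7.35
tool_pos: [0.5372, 0.1963, 0.1134]
orientation: [-179.8, 0.1, -95.1]
force: [-2.1, 2.1, 11.6]
opening: 0.0006
gripper_force: 5.7
```

>>> {"fn": "arm_command", "kwargs": {
  "steps": [
    {"translation":[0,0,1],"rotation":[0,0,0],"claw":0},
    {"translation":[0,0,2],"rotation":[0,0,0],"claw":0},
    {"translation":[0,0,3],"rotation":[0,0,0],"claw":0},
    {"translation":[0,0,4],"rotation":[0,0,0],"claw":0},
    {"translation":[0,0,5],"rotation":[0,0,0],"claw":0}
  ]
}}

```text
clock: 7.85
tool_pos: [0.5359, 0.1951, 0.1068]
orientation: [180.0, -0.0, -95.1]
force: [0.8, -0.2, -0.4]
opening: 0.0005
gripper_force: 0.0
```

Clicked; press on until it stands on the frame.

>>> {"fn": "arm_command", "kwargs": {
  "steps": [
    {"translation":[0,0,1],"rotation":[0,0,0],"claw":0},
    {"translation":[0,0,2],"rotation":[0,0,0],"claw":0},
    {"translation":[0,0,3],"rotation":[0,0,0],"claw":0},
    {"translation":[0,0,4],"rotation":[0,0,0],"claw":0},
    {"translation":[0,0,4],"rotation":[0,0,0],"claw":0}
  ]
}}

```text
clock: 8.35
tool_pos: [0.5358, 0.195, 0.1033]
orientation: [180.0, -0.0, -95.1]
force: [-2.3, -0.3, 6.8]
opening: 0.0003
gripper_force: 3.0
```

>>> {"fn": "arm_command", "kwargs": {
  "steps": [
    {"translation":[0,0,0.7],"rotation":[0,0,0],"claw":0},
    {"translation":[0,0,1.3],"rotation":[0,0,0],"claw":0},
    {"translation":[0,0,1.3],"rotation":[0,0,0],"claw":0}
  ]
}}

```text
clock: 8.65
tool_pos: [0.5359, 0.195, 0.1033]
orientation: [-180.0, -0.0, -95.1]
force: [-7.3, -1.1, 16.4]
opening: 0.0006
gripper_force: 8.0
```

>>> {"fn": "arm_command", "kwargs": {
  "steps": [
    {"translation":[0,0,-5],"rotation":[0,0,0],"claw":0},
    {"translation":[0,0,-50],"rotation":[0,0,0],"claw":0},
    {"translation":[0,0,-100],"rotation":[0,0,0],"claw":0},
    {"translation":[20,10,-140],"rotation":[0,0,0],"claw":0},
    {"translation":[40,20,-180],"rotation":[0,0,0],"claw":0}
  ]
}}

```text
clock: 9.15
tool_pos: [0.5122, 0.1568, 0.2832]
orientation: [180.0, -0.0, -95.1]
force: [0.4, 0.7, 0.9]
opening: 0.0003
gripper_force: 0.0
```

>>> {"fn": "arm_command", "kwargs": {
  "steps": [
    {"translation":[45,20,-15],"rotation":[0,0,0],"claw":0},
    {"translation":[90,40,-15],"rotation":[0,0,0],"claw":0},
    {"translation":[135,60,-15],"rotation":[0,0,0],"claw":0},
    {"translation":[180,80,-15],"rotation":[0,0,0],"claw":0},
    {"translation":[185,85,-15],"rotation":[0,0,0],"claw":0}
  ]
}}

```text
clock: 9.65
tool_pos: [0.4089, -0.0226, 0.2971]
orientation: [-180.0, 0.0, -95.2]
force: [0.8, 0.1, 0.6]
opening: 0.0007
gripper_force: 0.0
```

>>> {"fn": "arm_command", "kwargs": {
  "steps": [
    {"translation":[0,0,0],"rotation":[0,0,1.7],"claw":0},
    {"translation":[0,0,0],"rotation":[0,0,3.4],"claw":0},
    {"translation":[0,0,0],"rotation":[0,0,5.1],"claw":0},
    {"translation":[0,0,0],"rotation":[0,0,6.8],"claw":0},
    {"translation":[0,0,0],"rotation":[0,0,8.5],"claw":0}
  ]
}}

```text
clock: 10.15
tool_pos: [0.4115, -0.0194, 0.2965]
orientation: [180.0, -0.0, -138.0]
force: [-0.1, 0.2, -0.3]
opening: 0.0005
gripper_force: 0.0
```

>>> {"fn": "arm_command", "kwargs": {
  "steps": [
    {"translation":[0,0,0],"rotation":[0,0,1.7],"claw":0},
    {"translation":[0,0,0],"rotation":[0,0,3.4],"claw":0},
    {"translation":[0,0,0],"rotation":[0,0,5.1],"claw":0},
    {"translation":[0,0,0],"rotation":[0,0,6.8],"claw":0},
    {"translation":[0,0,0],"rotation":[0,0,8.5],"claw":0}
  ]
}}

```text
clock: 10.65
tool_pos: [0.4115, -0.0193, 0.2965]
orientation: [180.0, -0.0, 179.5]
force: [0.3, 0.2, 0.4]
opening: 0.0003
gripper_force: 0.0
```

Run:
```python
from h import *
p0=np.load("scene0.npy")
for n,(u0,u1,v0,v1) in dict(scene=(320,390,170,230),side=(290,355,200,260)).items():
    p,d=ctrl.snapshot(n); d0=np.load(f"{n}0.npy"); cv2.imwrite(f"pics/{n}1.png",p[:,:,::-1])
    for dd in(d0,d):
        P=cloud(n,dd); m=np.zeros(d.shape,bool); m[v0:v1,u0:u1]=1; m&=(P[...,2]>.09)&(P[...,2]<.125)
        q=P[m]; yc=q[:,1]-q[:,1].mean(); A=np.c_[q[:,0]-q[:,0].mean(),yc,np.ones(len(q))]; s=np.linalg.lstsq(A,q[:,2],rcond=None)[0]
        print(n,len(q),np.median(q[:,2]),"slopes",s[:2],q[:,:2].mean(0))
o=ctrl.get_obs(); print(o["clock"],o["tool_pos"],o["orientation"],o["joint_pos"])
```

```text
scene 1421 0.11285126409820925 slopes [-0.04804704  0.00459367] [0.54035971 0.14126099]
scene 1328 0.10065601151936529 slopes [-0.01011597  0.00205339] [0.5384603  0.14151608]
side 1565 0.11389416626116376 slopes [ 0.03137237 -0.02086475] [0.52673615 0.15250669]
side 1426 0.10208499366495632 slopes [ 0.0122746  -0.00333285] [0.52852666 0.14859344]
10.75 [ 0.41152928 -0.01936175  0.29652481] [ 1.79997309e+02 -9.26107298e-03  1.79764564e+02] [ 2.50456134e+01 -7.93949093e+00 -2.29468689e+01 -6.61368175e-03
 -7.49998470e+01 -1.15279338e+02]
```

>>> {"fn": "arm_command", "kwargs": {
  "steps": [
    {"translation":[0,0,40],"rotation":[0,0,1],"claw":0},
    {"translation":[0,0,80],"rotation":[0,0,1],"claw":0},
    {"translation":[0,0,115],"rotation":[0,0,1],"claw":0},
    {"translation":[0,0,144],"rotation":[0,0,1],"claw":0},
    {"translation":[0,0,144],"rotation":[0,0,1],"claw":0}
  ]
}}

```text
clock: 11.25
tool_pos: [0.409, -0.0203, 0.1495]
orientation: [-179.8, -0.4, 175.1]
force: [0.8, 0.1, 1.1]
opening: 0.0005
gripper_force: 0.0
```

>>> {"fn": "arm_command", "kwargs": {
  "steps": [
    {"translation":[-5,0,0],"rotation":[0,0,0],"claw":0},
    {"translation":[-10,0,0],"rotation":[0,0,0],"claw":0},
    {"translation":[-14,0,0],"rotation":[0,0,0],"claw":0},
    {"translation":[-18,0,0],"rotation":[0,0,0],"claw":0},
    {"translation":[-22,0,0],"rotation":[0,0,0],"claw":0}
  ]
}}

```text
clock: 11.75
tool_pos: [0.4308, -0.0219, 0.1526]
orientation: [-180.0, -0.3, 174.9]
force: [-13.9, 3.0, 7.5]
opening: 0.0004
gripper_force: 6.6
```

>>> {"fn": "arm_command", "kwargs": {
  "steps": [
    {"translation":[-4,0,0],"rotation":[0,0,0],"claw":0},
    {"translation":[-8,0,0],"rotation":[0,0,0],"claw":0},
    {"translation":[-12,0,0],"rotation":[0,0,0],"claw":0},
    {"translation":[-16,0,0],"rotation":[0,0,0],"claw":0},
    {"translation":[-20,0,0],"rotation":[0,0,0],"claw":0}
  ]
}}

```text
clock: 12.25
tool_pos: [0.4541, -0.0232, 0.1535]
orientation: [180.0, 0.1, 174.9]
force: [-0.3, 0.2, 1.1]
opening: 0.0004
gripper_force: 0.1
```

>>> {"fn": "arm_command", "kwargs": {
  "steps": [
    {"translation":[-4,0,0],"rotation":[0,0,0],"claw":0},
    {"translation":[-8,0,0],"rotation":[0,0,0],"claw":0},
    {"translation":[-12,0,0],"rotation":[0,0,0],"claw":0},
    {"translation":[-16,0,0],"rotation":[0,0,0],"claw":0},
    {"translation":[-20,0,0],"rotation":[0,0,0],"claw":0}
  ]
}}

```text
clock: 12.75
tool_pos: [0.4736, -0.0251, 0.1526]
orientation: [-180.0, -0.0, 174.9]
force: [-0.0, -0.3, -0.2]
opening: 0.0002
gripper_force: 0.0
```

>>> {"fn": "arm_command", "kwargs": {
  "steps": [
    {"translation":[-3,0,0],"rotation":[0,0,0],"claw":0},
    {"translation":[-6,0,0],"rotation":[0,0,0],"claw":0},
    {"translation":[-9,0,0],"rotation":[0,0,0],"claw":0},
    {"translation":[-12,0,0],"rotation":[0,0,0],"claw":0},
    {"translation":[-15,0,0],"rotation":[0,0,0],"claw":0}
  ]
}}

```text
clock: 13.25
tool_pos: [0.484, -0.0266, 0.1521]
orientation: [-179.9, -0.4, 174.9]
force: [-18.7, 6.5, 14.5]
opening: 0.0001
gripper_force: 9.9
```

>>> {"fn": "arm_command", "kwargs": {
  "steps": [
    {"translation":[-2,0,0],"rotation":[0,0,0],"claw":0},
    {"translation":[-4,0,0],"rotation":[0,0,0],"claw":0},
    {"translation":[-4,0,0],"rotation":[0,0,0],"claw":0}
  ]
}}

```text
clock: 13.55
tool_pos: [0.4896, -0.0271, 0.1524]
orientation: [-179.9, -0.3, 174.9]
force: [-11.8, 3.2, 9.6]
opening: 0.0006
gripper_force: 6.1
```

Run:
```python
from h import *
p,d=ctrl.snapshot("scene"); q,d=ctrl.snapshot("side")
a=cv2.resize(p[120:250,250:400,::-1],None,fx=3,fy=3); b=cv2.resize(q[120:250,280:430,::-1],None,fx=3,fy=3)
a=np.hstack([a,b])[:, :]; cv2.imwrite("pics/l1.png",cv2.resize(a,(800,346)))
```

```text
(no output)
```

View pics/l1.png

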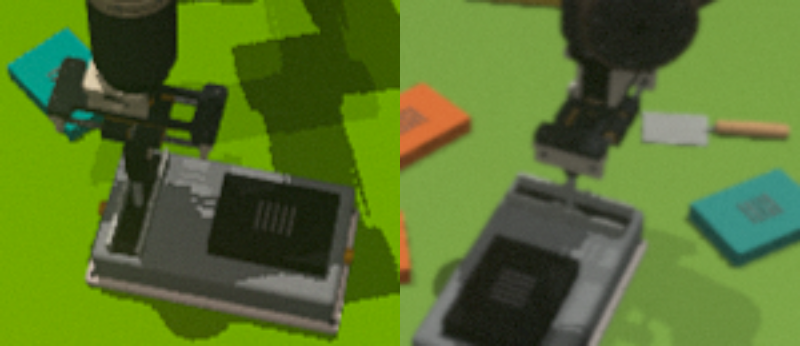

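The crop (left (130,190), right (570,180)) shows the lever near upright, with the fingers behind it and nothing else touched. I keep pushing.

>>> {"fn": "arm_command", "kwargs": {
  "steps": [
    {"translation":[-3,0,0],"rotation":[0,0,0],"claw":0},
    {"translation":[-6,0,0],"rotation":[0,0,0],"claw":0},
    {"translation":[-9,0,0],"rotation":[0,0,0],"claw":0}
  ]
}}

```text
clock: 13.95
tool_pos: [0.4987, -0.0279, 0.1524]
orientation: [-180.0, -0.3, 174.9]
force: [-10.3, 2.1, 8.1]
opening: 0.0007
gripper_force: 5.6
```

>>> {"fn": "arm_command", "kwargs": {
  "steps": [
    {"translation":[-3,0,0],"rotation":[0,0,0],"claw":0},
    {"translation":[-6,0,0],"rotation":[0,0,0],"claw":0},
    {"translation":[-9,0,0],"rotation":[0,0,0],"claw":0}
  ]
}}

```text
clock: 14.25
tool_pos: [0.5089, -0.0287, 0.1526]
orientation: [-180.0, -0.1, 174.9]
force: [-5.6, 0.3, 3.5]
opening: 0.0002
gripper_force: 2.4
```

>>> {"fn": "arm_command", "kwargs": {
  "steps": [
    {"translation":[-3,0,0],"rotation":[0,0,0],"claw":0},
    {"translation":[-6,0,0],"rotation":[0,0,0],"claw":0},
    {"translation":[-9,0,0],"rotation":[0,0,0],"claw":0}
  ]
}}

```text
clock: 14.55
tool_pos: [0.5198, -0.029, 0.1527]
orientation: [180.0, 0.1, 174.9]
force: [-0.2, 0.2, 0.4]
opening: 0.0003
gripper_force: 0.0
```

>>> {"fn": "arm_command", "kwargs": {
  "steps": [
    {"translation":[-3,0,0],"rotation":[0,0,0],"claw":0},
    {"translation":[-6,0,0],"rotation":[0,0,0],"claw":0},
    {"translation":[-9,0,0],"rotation":[0,0,0],"claw":0}
  ]
}}

```text
clock: 14.85
tool_pos: [0.5284, -0.0299, 0.1526]
orientation: [180.0, 0.0, 174.9]
force: [-0.1, 0.8, -0.6]
opening: 0.0003
gripper_force: 0.0
```

It snapped free of the fingers; I retreat toward the robot and up, then check.

>>> {"fn": "arm_command", "kwargs": {
  "steps": [
    {"translation":[20,0,0],"rotation":[0,0,0],"claw":0},
    {"translation":[50,0,-30],"rotation":[0,0,0],"claw":0},
    {"translation":[80,0,-70],"rotation":[0,0,0],"claw":0},
    {"translation":[100,0,-110],"rotation":[0,0,0],"claw":0},
    {"translation":[100,0,-150],"rotation":[0,0,0],"claw":0}
  ]
}}

```text
clock: 15.35
tool_pos: [0.4262, -0.0212, 0.3048]
orientation: [179.9, 0.1, 174.9]
force: [1.9, 0.6, 0.9]
opening: 0.0003
gripper_force: 0.0
```

>>> {"fn": "arm_command", "kwargs": {
  "steps": [
    {"translation":[0,0,0],"rotation":[0,0,0],"claw":0},
    {"translation":[0,0,0],"rotation":[0,0,0],"claw":0},
    {"translation":[0,0,0],"rotation":[0,0,0],"claw":0}
  ]
}}

```text
clock: 15.65
tool_pos: [0.428, -0.021, 0.3018]
orientation: [-180.0, -0.1, 174.9]
force: [0.2, -0.5, -0.5]
opening: 0.0006
gripper_force: 0.0
```

Run:
```python
from h import *
ims=[]
for n,(u0,u1,v0,v1) in dict(scene=(275,395,130,250),side=(275,400,150,285)).items():
    p,d=ctrl.snapshot(n); P=cloud(n,d); Z=P[...,2]; m=np.zeros(d.shape,bool); m[v0:v1,u0:u1]=1
    for z in np.arange(.12,.2,.01):
        w=P[m&(abs(Z-z)<.005)&(P[...,0]>.45)&(P[...,0]<.63)&(abs(P[...,1]+.03)<.04)]
        if len(w)>3: print(n,round(z,2),len(w),np.round(np.median(w,0),4))
    c=m&(Z>.09)&(Z<.125)&(P[...,1]>.07)&(P[...,1]<.22); q=P[c]; A=np.c_[q[:,:2]-q[:,:2].mean(0),np.ones(len(q))]
    print("cover",np.median(q[:,2]),np.linalg.lstsq(A,q[:,2],rcond=None)[0])
    ims.append(cv2.resize(p[120:250,260:410,::-1],(400,346)))
cv2.imwrite("pics/end.png",np.hstack(ims)); o=ctrl.get_obs(); print(o["tool_pos"],o["force"])
```

```text
scene 0.15 6 [ 0.5724 -0.0203  0.1488]
scene 0.16 4 [ 0.5907 -0.0231  0.1625]
scene 0.17 15 [ 0.596  -0.0267  0.1711]
scene 0.18 42 [ 0.5929 -0.0338  0.1804]
scene 0.19 15 [ 0.5887 -0.0313  0.1868]
cover 0.10074412339101332 [-0.00732711 -0.00100776  0.10063972]
side 0.12 10 [ 0.5514 -0.025   0.1221]
side 0.13 10 [ 0.5555 -0.0201  0.1309]
side 0.14 25 [ 0.5603 -0.0207  0.1399]
side 0.15 31 [ 0.5628 -0.0217  0.1493]
side 0.16 29 [ 0.5695 -0.0224  0.1587]
side 0.17 25 [ 0.5719 -0.0213  0.1703]
side 0.18 43 [ 0.5795 -0.024   0.182 ]
side 0.19 11 [ 0.5826 -0.0291  0.1865]
cover 0.10213301742756285 [ 0.00451179 -0.01174171  0.10181002]
[ 0.42800035 -0.02119384  0.30141547] [-0.46044988  0.55937659 -0.28593111]
```

View pics/end.png

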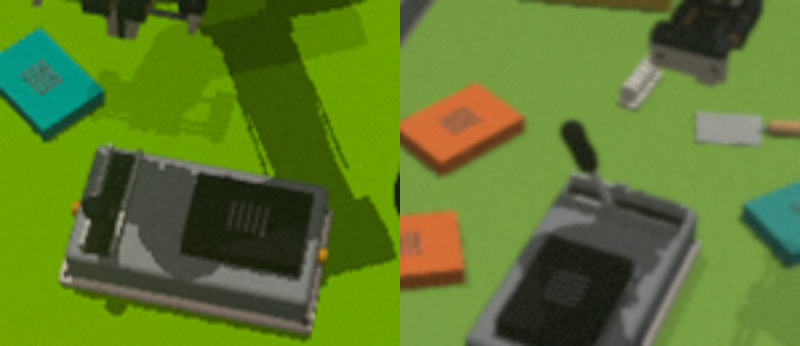

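The crop shows the lever leaning away in the last notch (right half, (578,150)), its tip about 72 mm past the pivot, which fits 0.95 rad. The cover is flat and home.

```bash
python3 -c "
from plant import ctrl
print(ctrl.close_job())"
```

```text
the job is handed in; nothing more can be done
None
```

The job is handed in, though the hand-in returned no verdict: by the camera depth readings the cover is home and level, the lever is in its free-run notch and let go, and the highest force I read was about 25 N.

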